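# Zero the coffee grinder and set its burr gap

## Robot

A 6-joint arm with a two-finger parallel gripper is mounted at the origin on a cart in front of the work surface, level with it; the furniture and walls round the work are solid. World frame = base frame: x ahead of the robot, y to its left, z up, the work surface at z = 0. Lengths are in m, angles in rad, forces in N, time in s.
With the tool pointing down it reaches from about 0.4 to 0.825 m from the base axis. Payload 7 kg.
Tool frame: the origin (TCP) lies midway between the tips of the shut fingers; the grasp point (between the pads) lies 19 mm behind it; z points along the fingers, y is the line along which they close (so a half turn about z gives the same grasp; the last joint's range is limited). The gripper opens to 85 mm and grips with 20 to 120 N. Pads are 22 mm wide; open, the fingers measure 114 mm over their backs; the gripper's body (76 mm by 85 mm) begins 54 mm behind the grasp point. The pads swing forward as they close: fully open they stand 13 mm farther back than shut.
Start: joints at [1.411, 0.359, 0.012, 0, -1.224, -0.288], TCP at [0.292, 0.608, 0.231] pointing down, gripper open.
Joint ranges: [-3.07, 3.07], [-1.43, 2.12], [-1.02, 1.25], [-3.03, 1.67], [-3.05, -0], [-3.03, 3.03]. Speed limits (rad/s): [2.39, 2.39, 3.01, 3.14, 3.14, 3.14].

## Interface

Orientations are given as a unit quaternion [w, x, y, z].
In Python, from rig import r, move_gripper, kinematics, eyes, hand_in gives the robot as it stands. Calls block until the motion is done:
- r.movep(position, orientation): joint-space move of the TCP to a pose.
- r.line_to(position, ori=None, v=0.15): straight line of the TCP; ori=None keeps the orientation; v is the mean speed in m/s.
- r.set_joints(angles): joint-space move.
- move_gripper(opening, f_grip=None): finger opening in m; f_grip is the grip in N (None keeps the last); returns when the fingers have stopped.
- r.dwell(seconds).
- kinematics.ik(position, orientation): joint angles nearest the present ones, or None.
- r.sense(): the state.
- eyes.camera(name): name is "scene" or "side" or "wrist"; returns the picture (480x640x3 uint8, blue, green, red); there is no depth.
- eyes.get_calibration(name): a dict with "fx", "fy", "cx", "cy" (pixels), "R" (3x3) and "t" (3): a world point X has camera coordinates R X + t; the wrist camera has in their place "tool_from_camera" (4x4, takes a point from camera to tool coordinates, whose origin is the TCP and whose axes are the flange's). Camera axes: x right, y down, z forward; pixel columns grow to the right and rows downward; lengths in m; the calibration is good to about 2 mm. A picture is of the moment at which its call begins: read the wrist's pose just before it. get_calibration takes no time and is no camera call.
A pose or a line that the arm cannot do raises r.MotionError and nothing moves.
- hand_in(): hands the job in; it is judged then, once.
The state is a dict: "time": time; "joints": joint angles; "qvel": joint speeds; "joint_torque": joint torques, N m; "ee_pos": TCP position; "eef_rot": TCP orientation; "contact_force": force on the tool from outside, world axes, zero at the start; "ft_torque": the same for the moment, N m; "finger_gap": finger opening in m; "finger_force": force on a finger pad.
Only numpy, scipy, OpenCV 4.12 (cv2) and the standard library are available. Lean on these libraries where they do the work, as an engineer would, in place of code of your own. Each camera call takes 0.05 s, during which the arm holds its last target. There are 200 camera calls.

## Task

Set the coffee grinder: turn the wing screw on its top clockwise (seen from above) until the burrs meet and it comes up snug against the stop, without forcing it, then back it off a quarter turn and let go. Leave the cup, the mug and the teaspoon where they are.

Things in the scene. Friction and masses are not known exactly. Their poses are not given: they have to be found in the camera images.
- wing_grip (a point): Centre of the wing screw on top of the grinder, on its upright axis, half-way up the wings; x along the wings, y across, z up; turns with the screw. The wings are one steel blade 52 mm long, 10 mm thick, 26 mm high (13 mm above and below this point); it stands on a round neck 12 mm across that flares to 34 mm at its foot, on the ring 26 mm below this point. Free all round. Keeps its height.
- backoff (a joint): How far (rad) the screw stands anticlockwise of the farthest clockwise point it has reached: 0 at the start and while tightening; grows when turned anticlockwise (pi/2 = a quarter turn). A flat follower ring under the wings (62 mm across, small tab) is carried along clockwise and stays behind when the screw is backed off (up to 3 rad, then it is dragged back).
- stop_load (a joint): Wind-up (rad) of the sprung stop in the grinder: about 0 until the screw meets the stop, then grows with tightening torque; gives from 0.15 N m on, 0.2 rad per N m. Snug is 0.25 N m (0.02 rad), held a moment; beyond 0.75 N m (0.12 rad) it is forced and the burrs are damaged. Before the stop the screw turns at about 0.1 N m.
- grinder: Squat aluminium coffee grinder, fixed, 112 mm across, foot plate 136 x 136 x 12 mm, top plate at 83 mm height; origin at the centre of its underside, on the screw's axis, z up; spout along -x to 91 mm from the axis. The screw's stop lies a hidden 50 to 120 degrees clockwise of its start. A wall cabinet hangs 0.47 m above the worktop beyond x = 0.6 m.
- espresso_cup: Small dark cup 65 x 93 x 53 mm standing under the spout; bystander; origin at the centre of its underside
- mug: Pale mug 86 x 121 x 92 mm beside the grinder on its -y side; bystander; origin at the centre of its underside
- teaspoon: Steel teaspoon 130 mm long lying beside the grinder on its +y side; bystander; origin at the centre of its underside

How it is judged:
On the way:
1. the wing screw is turned down until it is snug against its stop (at least 0.25 N m, stop wind-up over 0.02 rad) (value of joint stop_load above 0.02 rad), for 0.2 s.
At the end, for the whole second after the job is handed in: After having been snug against its stop, the wing screw stands a quarter turn (1.57 rad, within 0.2 rad) anticlockwise of its farthest clockwise point, the stop unloaded (wind-up under 0.01 rad) and the screw at rest (value of joint backoff between 1.37 and 1.77 rad and value of joint stop_load below 0.01 rad and velocity of joint backoff between -0.05 and 0.05 rad/s); the robot touches nothing.
It fails at once if the screw is forced: stop wound up more than 0.12 rad (0.75 N m) (value of joint stop_load above 0.12 rad).
It fails at once if the screw is turned back far more than a quarter turn (over 2.6 rad) (value of joint backoff above 2.6 rad).
It fails at once if the espresso cup, mug or teaspoon is shifted more than 30 mm (distance of any of espresso_cup, mug, teaspoon from where it was at the start of the episode above 0.03 m).
It also fails if it takes over 72 s, if anything falls off the work surface, if the arm or the gripper's body presses on something with over 40 N, if the wrist force passes 120 N, or if a joint passes its speed limit or range.

## Working session

There is one attempt and no reset: what is moved stays moved. The work goes in short steps, each a Python script; the robot and the scene stay as the last script left them, time stands still between calls to the robot, and variables do not carry over. Pictures are saved under pics/ and viewed, at most 10 in all, crops included, and the job is handed in when it is done.

```bash
ls; mkdir -p pics; python3 - <<'E'
from rig import r,eyes
import cv2,numpy as np
a=eyes.camera("scene");b=eyes.camera("side")
cv2.imwrite("pics/scene.png",a);cv2.imwrite("pics/side.png",b)
for n in("scene","side","wrist"):print(n,eyes.get_calibration(n))
s=r.sense();print(s)
E
```

```text
pics
scene {'fx': 579.9476005734167, 'fy': 579.9476005734167, 'cx': 322.9655233269803, 'cy': 239.5369330450758, 'R': array([[ 0.65045493, -0.75933015,  0.0180582 ],
       [-0.41312958, -0.37364423, -0.83049018],
       [ 0.63736358,  0.53273606, -0.55674048]]), 't': array([-0.30771256,  0.283268  ,  0.67556909])}
side {'fx': 569.1861401501234, 'fy': 569.1861401501234, 'cx': 325.33350344121516, 'cy': 239.29093528307536, 'R': array([[-0.92214904, -0.38674791, -0.00819803],
       [-0.28259226,  0.68797325, -0.66845675],
       [ 0.26416427, -0.61410005, -0.74370583]]), 't': array([0.43085142, 0.21626495, 0.87637526])}
wrist {'fx': 431.8656643472729, 'fy': 431.8656643472729, 'cx': 316.1085600250887, 'cy': 243.4515942245678, 'tool_from_camera': array([[-3.29964895e-04, -9.48454616e-01, -3.16912815e-01,
         8.05874809e-02],
       [ 9.99999940e-01, -3.44965673e-04, -8.77399159e-06,
         9.53889277e-04],
       [-1.01002310e-04, -3.16912799e-01,  9.48454674e-01,
        -1.41735447e-01],
       [ 0.00000000e+00,  0.00000000e+00,  0.00000000e+00,
         1.00000000e+00]])}
{'time': 0.1, 'joints': array([ 1.41109834e+00,  3.59273863e-01,  1.11467008e-02, -2.84376100e-04,
       -1.22409940e+00, -2.88102304e-01]), 'qvel': array([-0.00171143, -0.00199258,  0.00310265,  0.00020948,  0.00064038,
       -0.00057119]), 'joint_torque': array([-1.75337824e-03, -5.84764981e+01,  2.94107294e+01,  6.95448652e+00,
       -3.18678365e-03,  1.77878712e-05]), 'ee_pos': array([0.29210815, 0.608043  , 0.23048686]), 'eef_rot': array([ 7.22223346e-04,  9.75027894e-01, -2.22081238e-01, -8.75372030e-05]), 'contact_force': array([ 0.13726832, -0.72440518,  0.86534255]), 'ft_torque': array([-0.00167162, -0.03863127, -0.0152159 ]), 'finger_force': 0.0, 'finger_gap': 0.08545093446346307}
```

View pics/scene.png

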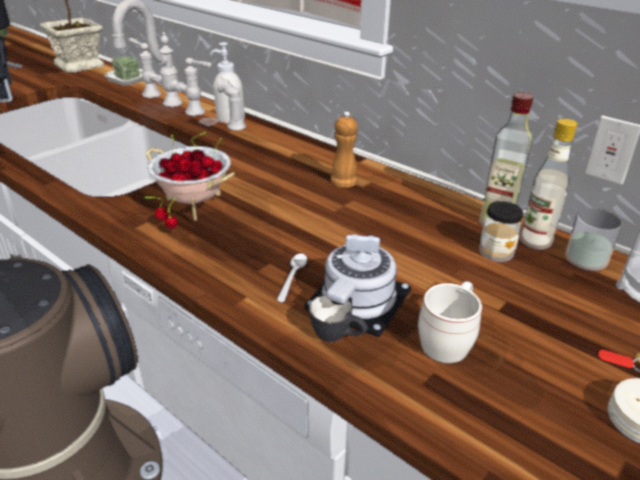

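View pics/side.png

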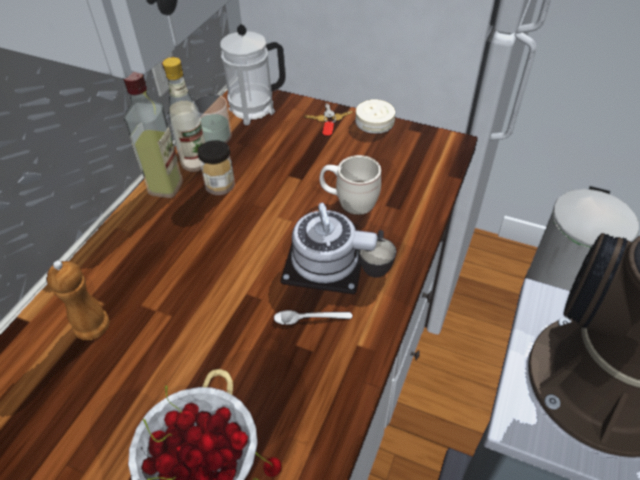

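Scene: the wing blade is seen broadside, centre about (363,244). Side: it is seen nearly end-on, centre about (324,218).

```bash
cat > h.py <<'E'
import cv2,numpy as np
from scipy.spatial.transform import Rotation as Ro
from rig import r,eyes,kinematics,move_gripper
def proj(c):
    K=np.array([[c['fx'],0,c['cx']],[0,c['fy'],c['cy']],[0,0,1]]); return K@np.c_[c['R'],c['t']]
def wristP(s):
    c=eyes.get_calibration('wrist');T=np.eye(4);q=s['eef_rot'];T[:3,:3]=Ro.from_quat(q,scalar_first=True).as_matrix();T[:3,3]=s['ee_pos']
    W=np.linalg.inv(T@c['tool_from_camera']);return proj(dict(c,R=W[:3,:3],t=W[:3,3]))
def tri(P1,a,P2,b):
    X=cv2.triangulatePoints(P1,P2,np.array(a,float).reshape(2,1),np.array(b,float).reshape(2,1));return (X[:3]/X[3]).ravel()
def down(yaw): # tool y at direction yaw+90 mirrored: x axis of tool along yaw, z down
    return (Ro.from_euler('z',yaw)*Ro.from_euler('x',np.pi)).as_quat(scalar_first=True)
E
python3 - <<'E'
from h import *
A=proj(eyes.get_calibration("scene"));B=proj(eyes.get_calibration("side"))
p=tri(A,(363,244),B,(324,218));print(p)
print('yaw now',Ro.from_quat(r.sense()['eef_rot'],scalar_first=True).as_matrix()[:,0])
for y in np.arange(-180,180,15):
    q=kinematics.ik([p[0],p[1],p[2]-.005+.019],down(np.radians(y)));print(y,None if q is None else np.round(q,2))
q=kinematics.ik([p[0]-.09,p[1],.26],down(0));print(q)
E
```

```text
[ 0.49454822 -0.05831833  0.11115833]
yaw now [ 9.01359832e-01 -4.33070930e-01  1.50082080e-04]
-180 [ 0.28  0.17 -0.52 -0.   -0.89 -1.85]
-165 [ 0.28  0.17 -0.52 -0.   -0.89 -1.59]
-150 [ 0.28  0.17 -0.52 -0.   -0.89 -1.33]
-135 [ 0.28  0.17 -0.52  0.   -0.89 -1.06]
-120 [ 0.28  0.17 -0.52  0.   -0.89 -0.8 ]
-105 [ 0.28  0.17 -0.52  0.   -0.89 -0.54]
-90 [ 0.28  0.17 -0.52  0.   -0.89 -0.28]
-75 [ 0.28  0.17 -0.52  0.   -0.89 -0.02]
-60 [ 0.28  0.17 -0.52  0.   -0.89  0.25]
-45 [ 0.28  0.17 -0.52  0.   -0.89  0.51]
-30 [ 0.28  0.17 -0.52  0.   -0.89  0.77]
-15 [ 0.28  0.17 -0.52  0.   -0.89  1.03]
0 [ 0.28  0.17 -0.52  0.   -0.89  1.29]
15 [ 0.28  0.17 -0.52  0.   -0.89  1.55]
30 [ 0.28  0.17 -0.52  0.   -0.89  1.82]
45 [ 0.28  0.17 -0.52  0.   -0.89  2.08]
60 [ 0.28  0.17 -0.52  0.   -0.89  2.34]
75 [ 0.28  0.17 -0.52  0.   -0.89  2.6 ]
90 [ 0.28  0.17 -0.52  0.   -0.89  2.86]
105 None
120 [ 0.28  0.17 -0.52  0.   -0.89 -2.9 ]
135 [ 0.28  0.17 -0.52 -0.   -0.89 -2.63]
150 [ 0.28  0.17 -0.52 -0.   -0.89 -2.37]
165 [ 0.28  0.17 -0.52 -0.   -0.89 -2.11]
[ 3.45280326e-01 -1.21986788e-01 -4.80408660e-01  4.44089210e-16
 -1.21237446e+00  1.22551600e+00]
```

```bash
python3 - <<'E'
from h import *
import pickle
r.movep([.495,-.058,.235],down(np.radians(-30)))
S=[]
for i,p in enumerate([[.495,-.058,.235],[.505,-.02,.235]]):
    if i:r.line_to(p)
    r.dwell(.2)
    s=r.sense();im=eyes.camera('wrist');S.append(s);cv2.imwrite(f'pics/w{i}.png',im)
pickle.dump(S,open('S.pkl','wb'));print(s['time'])
a,b=[cv2.imread(f'pics/w{i}.png') for i in(0,1)]
cv2.imwrite('pics/wj.png',np.vstack([cv2.resize(np.hstack([a,b]),(800,300))]))
P=[wristP(s) for s in S]
for Q in P:
    x=Q@[.4945,-.0583,.111,1];print(x[:2]/x[2])
E
```

```text
3.4333
[316.02780131 231.78479617]
[374.33995649 216.31002937]
```

View pics/w0.png

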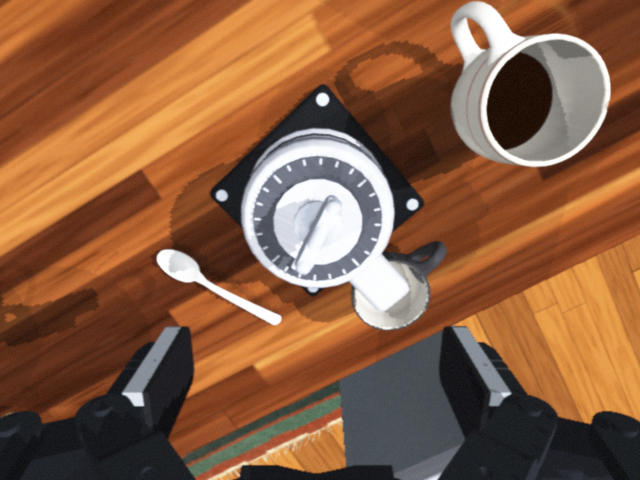

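View pics/w1.png

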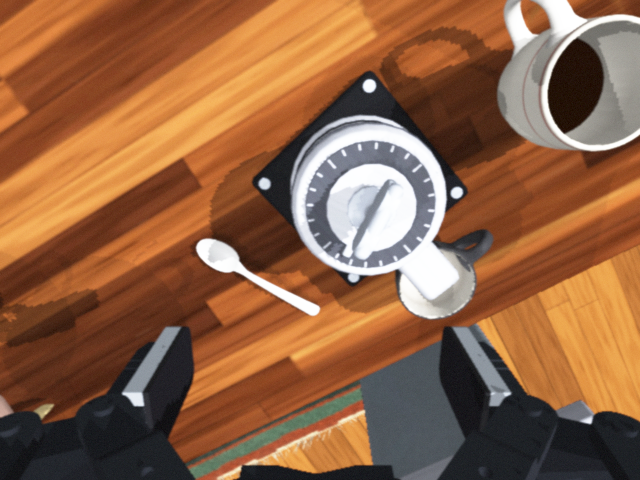

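Both wrist pictures show the blade running from the upper right to the lower left: about (330,202)–(300,268) in w0 and (388,186)–(358,252) in w1. I'll enlarge both.

```bash
python3 - <<'E'
import cv2,numpy as np
a=cv2.imread('pics/w0.png')[185:285,265:365];b=cv2.imread('pics/w1.png')[170:270,320:420]
cv2.imwrite('pics/z.png',cv2.resize(np.hstack([a,b]),(800,400),interpolation=cv2.INTER_CUBIC))
E
```

```text
(no output)
```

View pics/z.png

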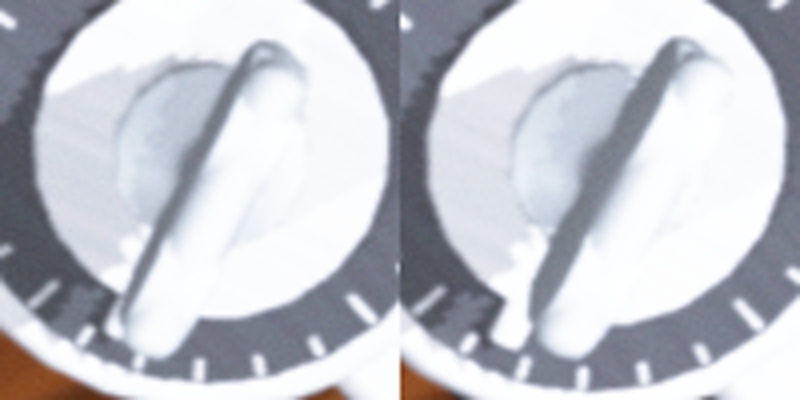

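In the crop, the blade's top tips are at about (333,195) and (304.5,274.5) in w0, and (392.5,179.5) and (362.5,259) in w1.

```bash
python3 - <<'E'
from h import *
import pickle
P=[wristP(s) for s in pickle.load(open('S.pkl','rb'))]
a=tri(P[0],(333,195),P[1],(392.5,179.5));b=tri(P[0],(304.5,274.5),P[1],(362.5,259))
print(a,b,(a+b)/2,np.linalg.norm(a-b),np.degrees(np.arctan2(*(b-a)[[1,0]])))
# dial-plate cross check: project at z=.122 plane
def onplane(Q,p,z):
    M=Q@np.array([[1,0,0],[0,1,0],[0,0,z],[0,0,1.]]).reshape(4,3); x=np.linalg.solve(M,[*p,1]);return x[:2]/x[2]
for Q,u,v in((P[0],(333,195),(304.5,274.5)),(P[1],(392.5,179.5),(362.5,259))):
    for z in (.115,.122,.13):
        A,B=onplane(Q,u,z),onplane(Q,v,z);print(z,(A+B)/2,np.linalg.norm(A-B),np.degrees(np.arctan2(*(B-A)[::-1])))
E
```

```text
[ 0.5090812  -0.07918641  0.10748721] [ 0.4757021  -0.03883623  0.11931686] [ 0.49239165 -0.05901132  0.11340204] 0.053686508477114786 129.59875896678795
0.115 [ 0.49242661 -0.05878049] 0.055857349319872414 131.22697474999336
0.122 [ 0.49435651 -0.05984875] 0.05436291308364596 131.22697474999345
0.13 [ 0.49656211 -0.06106962] 0.05265498595652998 131.22697474999347
0.115 [ 0.49246793 -0.05857628] 0.054224300716644816 132.2362329162375
0.122 [ 0.49465357 -0.05865686] 0.05277385660194492 132.2362329162375
0.13 [ 0.49715144 -0.05874895] 0.051116206185145244 132.23623291623767
```

```bash
python3 - <<'E'
from h import *
q=down(np.radians(-48.5));p=np.array([.4945,-.059,.097])
r.movep(p+[0,0,.1],q);move_gripper(.05,60)
r.line_to(p,v=.08);s=r.sense();print(s['contact_force'],s['ft_torque'])
move_gripper(0,60);r.dwell(.3);s=r.sense()
for k in('time','joints','ee_pos','contact_force','ft_torque','finger_gap','finger_force'):print(k,s[k])
cv2.imwrite('pics/g.png',np.hstack([eyes.camera('wrist')[:,::1],])) 
E
```

```text
[ 0.26665044 -0.8507762   0.49764102] [ 0.01464219 -0.02916993 -0.00998714]
time 6.4167
joints [ 2.76800298e-01  2.03515993e-01 -5.50070229e-01  1.38905666e-04
 -8.16090717e-01  4.47663532e-01]
ee_pos [ 0.49501471 -0.05879876  0.09748166]
contact_force [-0.75915442  3.40744394  5.2630647 ]
ft_torque [ 0.79233642  0.2663894  -0.01901688]
finger_gap 0.008910022381152018
finger_force 71.88284083060353
```

View pics/g.png

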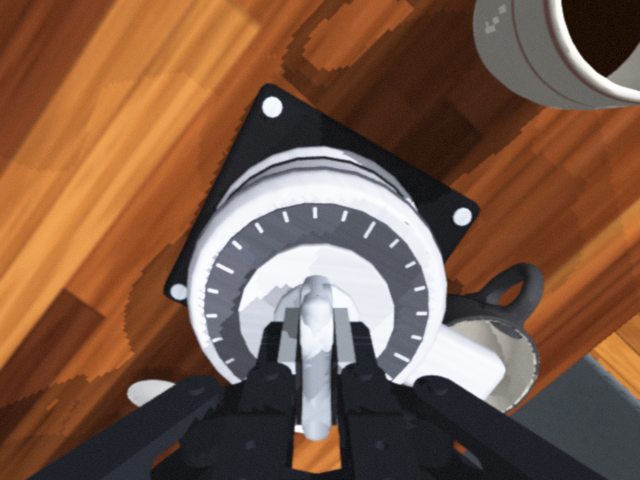

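```bash
python3 - <<'E'
from h import *
j=np.array(r.sense()['joints']);j0=j[5];d=0
L=[]
while d<35:
    d+=2;j[5]=j0-np.radians(d);r.set_joints(j);s=r.sense();t=s['ft_torque'][2]
    L.append((d,round(s['time'],2),round(np.degrees(j0-s['joints'][5]),2),round(t,3),np.round(s['contact_force'],1).tolist()))
    if abs(t)>.28:break
for l in L:print(*l)
E
```

```text
2 6.72 1.96 -0.039 [-1.2, 2.3, 3.7]
4 6.97 3.94 -0.05 [-2.0, 2.3, 4.4]
6 7.22 5.92 -0.026 [-0.6, 1.8, 4.2]
8 7.47 7.92 -0.028 [-2.3, 1.8, 4.7]
10 7.72 9.94 0.0 [-1.0, 1.7, 4.6]
12 7.97 11.94 0.016 [-1.9, 1.9, 5.1]
14 8.22 13.94 -0.002 [-2.0, 1.7, 5.7]
16 8.47 15.94 -0.023 [-1.2, 1.3, 5.8]
18 8.72 17.94 0.003 [-1.5, 1.0, 5.8]
20 8.97 19.94 -0.002 [-1.9, 1.5, 5.8]
22 9.22 21.95 -0.069 [-2.1, 1.4, 5.6]
24 9.47 23.94 -0.064 [-1.8, 1.1, 5.6]
26 9.72 25.95 -0.03 [-2.6, 1.7, 5.0]
28 9.97 27.94 -0.016 [-2.4, 1.9, 5.4]
30 10.22 29.95 0.03 [-2.4, 0.6, 5.7]
32 10.47 31.94 -0.034 [-2.0, 1.6, 6.2]
34 10.72 33.94 -0.072 [-3.0, 1.1, 5.9]
36 10.97 35.95 0.013 [-2.3, 1.8, 6.0]
```

```bash
python3 - <<'E'
from h import *
L=[]
for i in range(12):
    s=r.sense();L.append(np.r_[s['ft_torque'],s['joint_torque'][5]]);r.dwell(.05)
L=np.array(L);print(L.mean(0),L.std(0),s['finger_gap'],s['finger_force'])
cv2.imwrite('pics/g2.png',eyes.camera('wrist'))
E
```

```text
[ 0.43547304  0.98535145 -0.03628052  0.01350175] [0.03898432 0.02972729 0.02419314 0.03573784] 0.009376028529132453 71.96619180183916
```

View pics/g2.png

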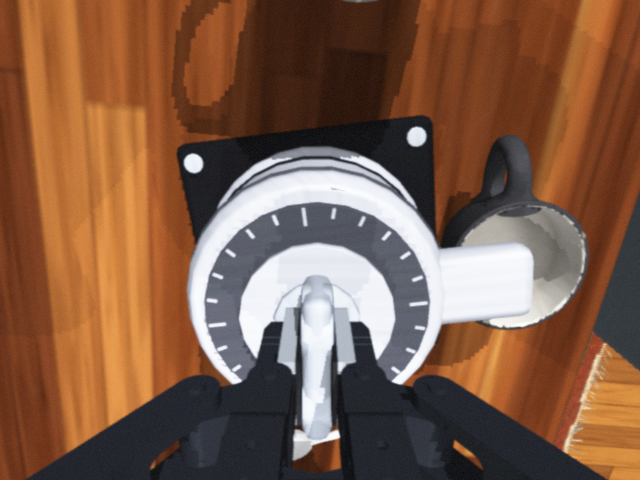

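The blade is still aligned with the fingers and the grinder base has rotated 36° in view, so the screw follows without slip. I'll carry on to the stop.

```bash
python3 - <<'E'
from h import *
j0=0.447663532;j=np.array(r.sense()['joints']);d=36;step=2;L=[]
def rd(n=4):
    a=[]
    for _ in range(n):
        s=r.sense();a.append([s['ft_torque'][2],s['joint_torque'][5]]);r.dwell(.02)
    return np.mean(a,0),s
while d<126:
    d+=step;j[5]=j0-np.radians(d);r.set_joints(j);(t,jt),s=rd(4 if step==2 else 8)
    L.append((d,round(s['time'],2),round(np.degrees(j0-s['joints'][5]),2),round(t,3),round(jt,3),round(s['finger_gap'],5)))
    if abs(t)>.13:step=.75
    if abs(t)>.42:break
    if step<2 and len(L)>60:break
for l in L:print(*l)
E
```

```text
38 11.92 37.89 -0.023 -0.061 0.00918
40 12.23 39.89 -0.025 -0.046 0.00913
42 12.55 41.89 -0.038 -0.046 0.00908
44 12.87 43.89 -0.035 -0.046 0.00896
46 13.18 45.89 -0.043 -0.046 0.00918
48 13.5 47.89 0.002 -0.046 0.0088
50 13.82 49.89 -0.005 -0.047 0.00943
52 14.13 51.89 -0.006 -0.047 0.00895
54 14.45 53.89 -0.021 -0.047 0.00886
56 14.77 55.89 -0.014 -0.047 0.00888
58 15.08 57.89 -0.039 -0.047 0.00912
60 15.4 59.89 -0.031 -0.047 0.0085
62 15.72 61.89 -0.032 -0.047 0.00885
64 16.03 63.89 -0.031 -0.047 0.00932
66 16.35 65.89 -0.034 -0.048 0.00906
68 16.67 67.89 -0.038 -0.048 0.00859
70 16.98 69.89 -0.033 -0.048 0.00898
72 17.3 71.89 -0.03 -0.048 0.00888
74 17.62 73.89 0.004 -0.048 0.00938
76 17.93 75.89 -0.049 -0.048 0.00925
78 18.25 77.89 -0.031 -0.048 0.00902
80 18.57 79.89 -0.062 -0.048 0.00929
82 18.88 81.89 -0.035 -0.049 0.00914
84 19.2 83.89 -0.013 -0.049 0.0089
86 19.52 85.89 -0.022 -0.049 0.00902
88 19.83 87.89 -0.036 -0.049 0.00919
90 20.15 89.89 -0.023 -0.049 0.00912
92 20.47 91.89 -0.055 -0.049 0.00903
94 20.78 93.89 -0.005 -0.049 0.00907
96 21.1 95.89 -0.032 -0.049 0.00907
98 21.42 97.87 0.221 -0.337 0.00901
98.75 21.8 98.61 0.308 -0.335 0.00865
99.5 22.18 99.36 0.352 -0.392 0.00918
100.25 22.57 100.1 0.436 -0.45 0.00921
```

```bash
python3 - <<'E'
from h import *
j0=0.447663532;j=np.array(r.sense()['joints'])
def rd(n=6):
    a=[]
    for _ in range(n):
        s=r.sense();a.append([s['ft_torque'][2],s['joint_torque'][5]]);r.dwell(.04)
    return s['time'],np.round(np.mean(a,0),3),np.degrees(j0-s['joints'][5])
j[5]=j0-np.radians(101);r.set_joints(j);r.dwell(.4);print(rd());m=eyes.camera('wrist')
for k in range(1,11):
    j[5]=j0-np.radians(101-9*k);r.set_joints(j);print(*rd(2))
r.dwell(.3);print(rd())
n=eyes.camera('wrist');cv2.imwrite('pics/b.png',cv2.resize(np.hstack([m[200:,160:480],n[200:,160:480]]),None,fx=1.25,fy=1.25))
E
```

```text
(23.4417, array([ 0.497, -0.487]), np.float64(100.85947323381147))
23.85 [0.024 0.272] 91.87995841139157
24.2083 [0.022 0.272] 82.88045278375925
24.5667 [0.045 0.373] 74.14379046758484
24.925 [0.056 0.448] 65.31919038594874
25.2833 [0.019 0.44 ] 56.34971405967434
25.6417 [0.014 0.439] 47.35661720714744
26.0 [-0.002  0.439] 38.35952336668268
26.3583 [0.03 0.44] 29.357043494455645
26.7167 [-0.004  0.324] 20.400508166668384
27.075 [0.025 0.276] 11.398603405708323
(27.625, array([ 0.011, -0.027]), np.float64(11.41265316526668))
```

View pics/b.png

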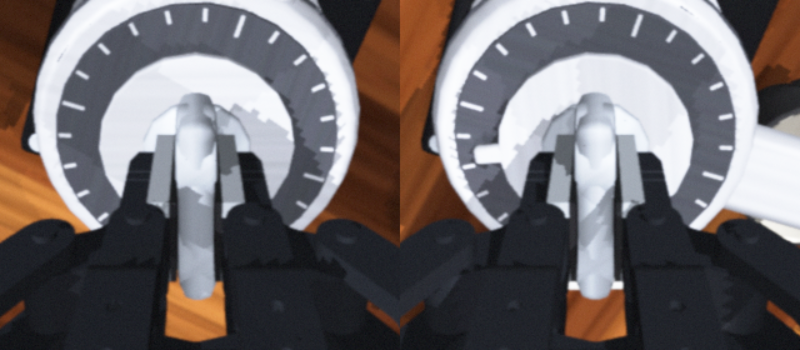

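The blade sits square between the pads both before and after backing off, and the follower tab now shows at a right angle to it on the left. The hand turned 89.5°. I'll release and check.

```bash
python3 - <<'E'
from h import *
move_gripper(.06);s=r.sense();print(s['ft_torque'],s['contact_force'])
r.line_to(np.array(s['ee_pos'])+[0,0,.09],v=.08);r.dwell(.3);s=r.sense()
print(s['time'],s['contact_force'],s['ee_pos'],Ro.from_quat(s['eef_rot'],scalar_first=True).as_matrix()[:,0])
cv2.imwrite('pics/e.png',eyes.camera('wrist'))
E
```

```text
[ 0.02497268 -0.02918967 -0.05052741] [-1.00981381  0.65404036  0.13628652]
29.8333 [-0.32691731 -0.10510599 -0.41716635] [ 0.49365043 -0.05875968  0.18704882] [ 5.07684733e-01 -8.61542694e-01 -6.31090008e-04]
```

View pics/e.png

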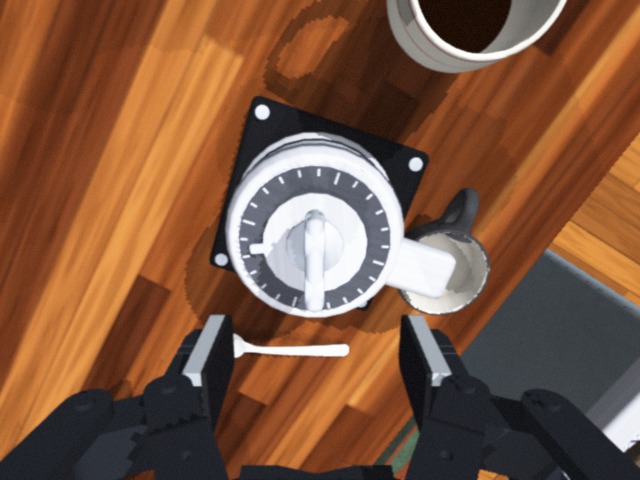

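The blade is still upright in the hand's frame, from (315,212) to (315,308), and the tab at (258,247) stands about a right angle from it. The cup, mug and spoon look undisturbed, and the robot is clear.

```bash
python3 -c "
from rig import hand_in;print(hand_in())"
```

```text
the job is handed in; nothing more can be done
None
```

I handed the job in at about 30 s: I turned the screw clockwise about 101° to the stop, with about 0.5 N m measured at the wrist, then backed it off 89.5° and released it; the last picture shows the robot clear and the cup, mug and spoon apparently undisturbed, but no verdict was returned.

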